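# Fetch the lifting magnet from the bench drawer

### The job

Fetch the red lifting magnet out of the green cabinet's drawer: first move the blue pail that blocks the drawer to the middle of the round black mat, then pull the drawer all the way open, stand the magnet upright in the middle of the bare metal plate, and push the drawer fully shut again. Set both things down rather than dropping them, keep them upright, and leave everything else on the bench and in the drawer where it is.

Things in the scene. Friction and masses are not known exactly. Their poses are not given: they have to be found in the camera images.
- ledge (a point): Middle of the lower front edge of the top of the green cabinet (fixed, 280 wide and deep, 220 mm high; front face looks along this point's -x, 30 mm behind it). Its dark steel worktop, 290 wide, 195 to 220 mm above the bench, overhangs most of the shut drawer's handle: a gripper pointing straight down does not fit under it, one leaning back 30 to 40 degrees (fingers forward and down) does.
- drawer (a joint): How far the drawer is out, m: 0 shut, 0.20 fully open, sliding along the ledge point's -x; 1.5 N friction, no spring or latch, stays where left; starts up to 20 mm ajar. Front 252 wide, 12 thick, top edge 128 mm above the bench; tray behind it 238 (x) x 224 mm (y) inside, its inner floor 30 mm and its walls' tops 104 mm above the bench.
- drawer_handle (a point): Middle of the drawer's bar handle: a level round steel bar, 12 mm thick, 120 mm long along the ledge point's y, its centre 50 mm out from the drawer's face and 95 mm above the bench (100 mm under the ledge), on two posts 55 mm either side of the middle. Once pulled out, it is clear of the ledge. Axes parallel to the ledge point's.
- pail: Small blue pail, loose, 0.3 to 0.65 kg, 76 mm across at the foot, 92 mm at the rim, 80 mm high, with a rigid upright steel bail along its own x. Origin: centre of its underside. Starts on the bench in the drawer's way.
- pail_grip (a point): Middle of the top of the pail's bail: round level bar 10 mm thick, straight for 64 mm along the pail's x, 140 mm above its underside, 60 mm above the rim.
- magnet: Red hand lifting magnet (it does not pull on anything), loose, 0.4 to 0.8 kg: block 110 (x) x 50 (y) x 30 mm high with a steel loop handle along its x, 81 mm high in all. Origin: centre of its underside. Starts upright on the drawer's floor in the front half, its length roughly across the drawer, out of sight until the drawer is open; rides along with the drawer and may slide a few mm.
- magnet_grip (a point): Middle of the magnet's handle bar: round level bar 12 mm thick, 80 mm long along the magnet's x, 75 mm above its underside.
- mat: Round black rubber mat, fixed, 150 mm across, 6 mm thick, on one side of the bench; origin: centre of its underside.
- plate: Bare aluminium plate with four dark bolt heads, fixed, 200 (x) x 140 (y) x 12 mm thick, on the other side; origin: centre of its underside.
- spray_can: Bystander: yellow can with pale top, loose, 48 mm across, 105 mm high, close to the drawer's path on one side. Origin: underside.
- paste_jar: Bystander: white jar with red cap, loose, 44 mm across, 70 mm high, close to the drawer's path on one side. Origin: underside.
- jug: Bystander: white bottle with blue cap, loose, 90 mm across, 200 mm high, at the bench's outer edge. Origin: underside.
- paint_can: Bystander: grey can, loose, 80 mm across, 120 mm high, at the bench's outer edge. Origin: underside.
- hammer: Bystander: hammer lying on the bench near the robot, 260 mm long, loose. Origin: centre of its underside, length along x.
- wrench: Bystander: wrench lying on the bench near the robot, 200 mm long, loose. Origin: centre of its underside, length along x.
- wire_brush: Bystander: wire brush lying in the drawer beside the magnet, against the +y side, 110 (x) x 30 x 26 mm, loose; stays in the drawer. Origin: centre of its underside.
There are look-alikes about, which are no part of the job. What is meant by the pail is not purple, and is the larger of those in its own colour.

How it is judged:
By the outcome, as a careful person would: the job done as asked, in the order asked, and still so for the second after the job is handed in, with the robot touching nothing.
It also fails if it takes over 72 s, if anything falls off the work surface, if the arm or the gripper's body presses on something with over 40 N, if the wrist force passes 120 N, or if a joint passes its speed limit or range.

### The arm

A 6-joint arm with a two-finger parallel gripper is mounted at the origin on the work surface. World frame = base frame: x ahead of the robot, y to its left, z up, the work surface at z = 0. Lengths are in m, angles in rad, forces in N, time in s.
With the tool pointing down it reaches from about 0.275 to 0.875 m from the base axis. Payload 12.5 kg.
Tool frame: the origin (TCP) lies on the centre line of the jaws, within the pads' length; the fingertips stand r.finger_overhang ahead of it and the grasp point (between the pads) lies 3 mm ahead of it (r.finger_overhang is the distance from the TCP to the fingertips, in m); z points along the fingers, y is the line along which they close (so a half turn about z gives the same grasp; the last joint's range is limited). The gripper opens to 85 mm and grips with 20 to 120 N. Pads are 22 mm wide; open, the fingers measure 114 mm over their backs; the gripper's body (76 mm by 85 mm) begins 54 mm behind the grasp point. The pads swing forward as they close: fully open they stand 13 mm farther back than shut.
Start: joints at [-1.232, 0.351, 1.652, -0, 1.139, -0.085], TCP at [0.226, -0.501, 0.253] pointing down, gripper open.
Joint ranges: [-2.75, 2.75], [-0.79, 2.1], [0.01, 2.65], [-1.57, 4.71], [0.07, 3.14], [-2.87, 2.87]. Speed limits (rad/s): [2.22, 2.22, 2.79, 3.14, 3.14, 3.14].

### API

Orientations are given as a unit quaternion [x, y, z, w].
In Python, from cell import r, optics gives the robot as it stands. The module is installed in compiled form; this text tells all that it offers. Calls block until the motion is done:
- r.move_to(position, orientation): joint-space move of the TCP to a pose.
- r.move_linear(position, rot=None, vel=0.15): straight line of the TCP; rot=None keeps the orientation; vel is the mean speed in m/s.
- r.set_joints(angles): joint-space move.
- r.set_gripper(opening, squeeze=None): opening from 0.0 (shut) to 1.0 (fully open); squeeze is the grip in N (None keeps the last); returns when the fingers have stopped.
- r.sleep(seconds).
- r.inverse_kinematics(position, orientation): joint angles nearest the present ones, or None.
- optics.get_image(name): name is "scene" or "top"; returns a dict with "pixels" (400x640x3 uint8, red, green, blue), "depth" (400x640 float32, m along the optical axis (not along the pixel's ray), 0 where there is no reading), "fx", "fy", "cx", "cy" (pixels), "camera_from_world" (4x4, takes a point from world to camera coordinates). Camera axes: x right, y down, z forward; pixel columns grow to the right and rows downward; lengths in m; the calibration is good to about 2 mm. A picture is of the moment at which its call begins.
A pose or a line that the arm cannot do raises r.PlanningError and nothing moves.
- r.hand_in(): hands the job in; it is judged then, once.
Readings, each from a call of its own:
- r.current_t(): time.
- r.current_q(): joint angles.
- r.current_qvel(): joint speeds.
- r.current_effort(): joint torques, N m.
- r.current_tool_pos(): TCP position.
- r.current_ee_rot(): TCP orientation.
- r.current_contact_force(): force on the tool from outside, world axes, zero at the start.
- r.current_torque(): the same for the moment, N m.
- r.current_opening(): opening from 0.0 (shut) to 1.0 (fully open).
- r.current_finger_force(): force on a finger pad.
Only numpy, scipy, OpenCV 4.12 (cv2) and the standard library are available. Lean on these libraries where they do the work, as an engineer would, in place of code of your own. Each camera call takes 0.05 s, during which the arm holds its last target. There are 200 camera calls.

## Working session

There is one attempt and no reset: what is moved stays moved. The work goes in short steps, each a Python script; the robot and the scene stay as the last script left them, time stands still between calls to the robot, and variables do not carry over. Pictures are saved under pics/ and viewed, at most 10 in all, crops included, and the job is handed in when it is done.

```bash
mkdir -p pics; cat > h.py <<'E'
import numpy as np, cv2
from scipy.spatial.transform import Rotation as R
from cell import r, optics
def snap(n,save=None):
    d=optics.get_image(n)
    if save: cv2.imwrite('pics/'+save,d['pixels'][:,:,::-1])
    return d
def cloud(d):
    z=d['depth'].astype(float); v,u=np.mgrid[:z.shape[0],:z.shape[1]]
    c=np.stack([(u-d['cx'])/d['fx']*z,(v-d['cy'])/d['fy']*z,z],-1)
    T=np.linalg.inv(d['camera_from_world']); p=c@T[:3,:3].T+T[:3,3]; p[z==0]=np.nan
    return p
def ray(d,u,v,h):
    T=np.linalg.inv(d['camera_from_world']); o=T[:3,3]
    w=T[:3,:3]@np.array([(u-d['cx'])/d['fx'],(v-d['cy'])/d['fy'],1]); return o+w*(h-o[2])/w[2]
E
python3 - <<'E'
from h import *
import pickle
for n in('scene','top'):
    d=snap(n,n+'0.png'); pickle.dump(d,open(n+'0.pkl','wb'))
    print(n,np.linalg.inv(d['camera_from_world']).round(3).tolist(),d['fx'],d['cx'],d['cy'])
print(r.finger_overhang,r.current_ee_rot(),r.current_t())
E
```

```text
scene [[0.952, -0.245, 0.183, 0.283], [-0.305, -0.724, 0.618, -0.948], [-0.018, -0.645, -0.764, 1.302], [0.0, 0.0, 0.0, 1.0]] 381.2353068536138 317.81859990298653 198.00406628205585
top [[0.001, -0.993, 0.12, 0.387], [-1.0, -0.004, -0.024, 0.016], [0.024, -0.12, -0.992, 1.685], [0.0, 0.0, 0.0, 1.0]] 419.30458889872585 325.3197063515771 203.45554632505554
0.022 [ 9.77627799e-01  2.10341675e-01 -6.59889390e-05 -5.11776020e-04] 0.1
```

View pics/scene0.png

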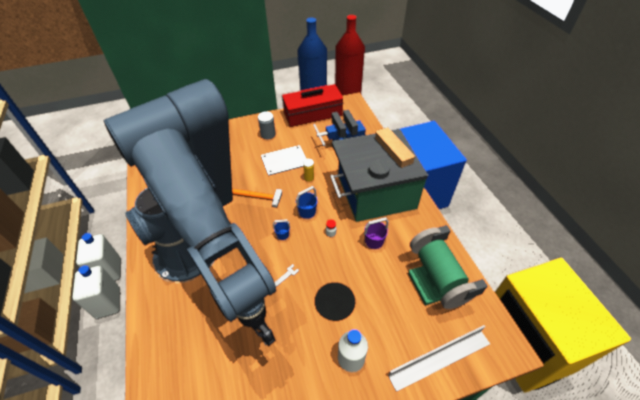

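View pics/top0.png

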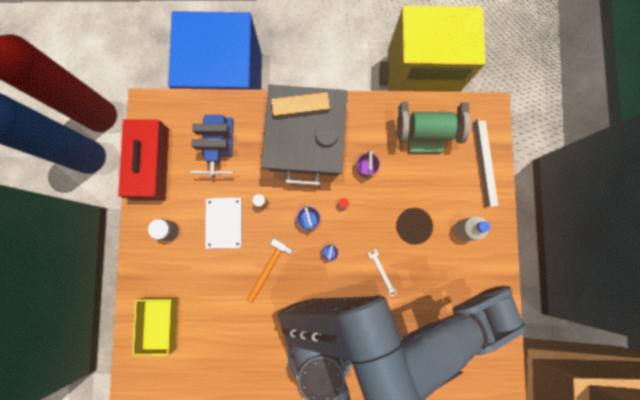

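Blue candidates in the top view are the larger pail at (308,218) and the smaller one at (330,253). The pail at (368,164) is purple. The one at (308,218) fits: it is blue, the larger of the two, and stands in front of the drawer. I'll confirm this in a crop and measure.

```bash
python3 - <<'E'
from h import *
import pickle
t=pickle.load(open('top0.pkl','rb')); s=pickle.load(open('scene0.pkl','rb'))
a=t['pixels'][130:280,190:450,::-1]; cv2.imwrite('pics/crop1.png',cv2.resize(a,None,fx=3,fy=3,interpolation=cv2.INTER_CUBIC))
for n,d in(('top',t),('scene',s)):
    p=cloud(d); hsv=cv2.cvtColor(d['pixels'],cv2.COLOR_RGB2HSV); H,S,V=hsv[...,0],hsv[...,1],hsv[...,2]
    onb=(p[...,0]>0)&(p[...,0]<1.2)&(abs(p[...,1])<.8)&(p[...,2]>-.01)
    for c,m in dict(blue=(H>105)&(H<125)&(S>120),purple=(H>127)&(H<150)&(S>80),black=(V<45)&(p[...,2]<.02),pale=(S<50)&(V>140)&(p[...,2]<.03),worktop=(p[...,2]>.205)&(p[...,2]<.235)&(p[...,0]>.5),yellow=(H>20)&(H<32)&(S>150),red=((H<5)|(H>174))&(S>150)).items():
        m=(m&onb).astype(np.uint8)
        k,l,st,ce=cv2.connectedComponentsWithStats(m)
        for i in range(1,k):
            if st[i,4]>25:
                q=p[l==i]; (cx,cy),(w,h),an=cv2.minAreaRect((q[:,:2]*1000).astype(np.float32))
                print(n,c,ce[i].round(),st[i,4],'rect',round(cx),round(cy),round(w),round(h),round(an,1),'z',np.percentile(q[:,2],[5,50,95]).round(3))
E
```

```text
top blue [214. 119.] 131 rect 910 415 28 74 0.1 z [0.083 0.089 0.096]
top blue [229. 123.] 39 rect 905 364 55 16 9.2 z [0.023 0.029 0.035]
top blue [211. 155.] 104 rect 762 415 34 45 1.4 z [0.102 0.109 0.114]
top blue [304. 221.] 64 rect 520 60 62 17 16.3 z [-0.004  0.002  0.011]
top blue [313. 219.] 53 rect 529 23 50 18 14.5 z [-0.002  0.004  0.009]
top blue [484. 226.] 67 rect 488 -586 29 35 1.8 z [0.194 0.2   0.205]
top blue [326. 252.] 31 rect 395 -28 16 32 90.0 z [-0.005  0.003  0.011]
top purple [364. 167.] 129 rect 734 -179 74 44 2.2 z [-0.002  0.004  0.021]
top pale [488. 163.] 486 rect 763 -696 356 28 6.1 z [-0.     0.006  0.012]
top pale [223. 223.] 1734 rect 511 383 199 139 1.5 z [0.004 0.011 0.017]
top pale [281. 246.] 106 rect 417 150 84 24 59.3 z [0.017 0.024 0.028]
top pale [381. 270.] 193 rect 318 -244 174 36 23.0 z [0.001 0.007 0.013]
top worktop [304. 133.] 5310 rect 839 55 291 313 86.2 z [0.214 0.219 0.225]
top yellow [154. 326.] 2420 rect 111 634 221 175 0.1 z [-0.002  0.011  0.089]
top red [140. 158.] 2760 rect 748 682 297 141 0.1 z [0.11  0.118 0.125]
top red [1
[... 760 characters left out ...]
.6 z [0.001 0.04  0.076]
scene black [335. 301.] 1052 rect 503 -383 136 135 6.3 z [0.    0.005 0.009]
scene pale [284. 160.] 840 rect 515 392 209 162 2.4 z [0.003 0.009 0.015]
scene pale [277. 197.] 85 rect 425 164 111 25 63.0 z [0.012 0.023 0.028]
scene pale [286. 275.] 118 rect 355 -228 103 37 23.6 z [-0.001  0.005  0.011]
scene pale [438. 360.] 1657 rect 763 -683 364 46 5.8 z [0.    0.004 0.01 ]
scene worktop [374. 162.] 3072 rect 837 57 297 313 86.5 z [0.213 0.218 0.224]
scene yellow [309. 173.] 104 rect 587 212 19 36 83.6 z [0.021 0.058 0.093]
scene red [312. 105.] 1668 rect 748 677 283 305 54.6 z [0.025 0.112 0.123]
scene red [330. 224.] 58 rect 586 -93 39 28 71.3 z [0.063 0.068 0.073]
```

View pics/crop1.png

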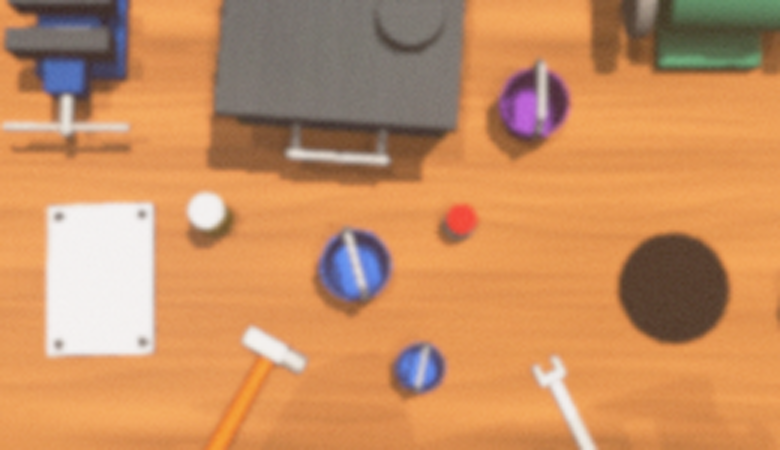

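The crop shows the larger blue pail at crop (355,265), clearly bigger than the small one at (420,368). The handle bar at crop (338,157) shows in front of the worktop. The plate with four bolts is at (100,280), and the mat at (673,288). Next I'll refine these positions.

```bash
python3 - <<'E'
from h import *
import pickle
t=pickle.load(open('top0.pkl','rb')); s=pickle.load(open('scene0.pkl','rb'))
def blob(d,box,f,h,name):
    u0,u1,v0,v1=box; hsv=cv2.cvtColor(d['pixels'],cv2.COLOR_RGB2HSV); m=np.zeros(hsv.shape[:2],bool)
    m[v0:v1,u0:u1]=f(hsv[v0:v1,u0:u1]); k,l,st,ce=cv2.connectedComponentsWithStats(m.astype(np.uint8))
    i=1+np.argmax(st[1:,4]); v,u=np.nonzero(l==i); q=np.array([ray(d,a,b,h)[:2] for a,b in zip(u,v)])*1000
    rc=cv2.minAreaRect(q.astype(np.float32)); z=cloud(d)[l==i][:,2]
    print(name,ce[i].round(1),st[i,4],'mean',q.mean(0).round(1),'rect',np.round(rc[0],1),np.round(rc[1],1),round(rc[2],1),'z',np.nanpercentile(z,[10,50,95]).round(3))
gray=lambda x:(x[...,1]<70)&(x[...,2]>130)
blob(t,(295,321,203,234),gray,.142,'bail t')
blob(s,(292,320,180,215),gray,.142,'bail s')
blob(t,(280,328,178,190),gray,.097,'handle t')
blob(s,(325,352,172,208),gray,.097,'handle s')
blob(t,(395,436,205,246),lambda x:(x[...,2]<85),.006,'mat t')
blob(s,(310,360,278,325),lambda x:(x[...,2]<85),.006,'mat s')
blob(t,(200,246,190,255),gray,.012,'plate t')
blob(s,(255,312,140,175),gray,.012,'plate s')
bl=lambda x:(x[...,0]>105)&(x[...,0]<126)&(x[...,1]>100)
m=lambda x:bl(x)|gray(x)
blob(t,(290,325,200,236),m,.07,'pail t')
blob(t,(245,270,190,212),gray,.105,'spray t')
blob(t,(334,352,194,212),lambda x:(x[...,1]>150)&((x[...,0]<6)|(x[...,0]>173)),.07,'jar t')
p=cloud(t); mk=(p[...,2]>.207)&(p[...,2]<.235)&(p[...,0]>.5); q=p[mk][:,:2]
# front edge: for each y bin, min x
e=[(y,q[abs(q[:,1]-y)<.006,0].min()) for y in np.arange(-.06,.18,.01)]
print(np.polyfit(*np.array(e).T,1)); print(cv2.boxPoints(cv2.minAreaRect((q*1000).astype(np.float32))).round())
for a in(p,cloud(s)):
    for nm,c in(('bail',(.53,.04)),):
        k=a[(np.hypot(a[...,0]-c[0],a[...,1]-c[1])<.06)&(a[...,2]>.11)]; print(len(k),k.mean(0) if len(k) else'')
E
```

```text
bail t [308.5 216.9] 87 mean [523.2  40.6] rect [522.6  37.7] [87.4 31.1] 29.2 z [0.007 0.14  0.149]
bail s [304.9 190.8] 53 mean [522.8  42.5] rect [518.7  40.1] [85.9 17.3] 21.8 z [-0.002  0.14   0.145]
handle t [302.3 181.6] 146 mean [663.   65.8] rect [665.2  67.2] [ 23.4 130.3] 0.3 z [-0.     0.097  0.104]
handle s [335.6 185.6] 92 mean [664.1  68. ] rect [666.3  67.1] [129.5  26.4] 83.4 z [-0.003  0.097  0.102]
mat t [400.  231.5] 2 mean [ 477.6 -325. ] rect [ 477.6 -325. ] [4. 0.] 178.8 z [0.009 0.009 0.009]
mat s [334.4 301.2] 1149 mean [ 501.5 -383.9] rect [ 502.5 -381.8] [138.9 141.6] 71.8 z [0.001 0.005 0.009]
plate t [222.9 222.9] 1819 mean [509.7 382.4] rect [510.7 382.3] [199.9 142.4] 1.5 z [0.005 0.01  0.017]
plate s [284.9 159.7] 928 mean [514.9 377.5] rect [522.9 376.4] [223.8 158.4] 1.7 z [0.004 0.01  0.1  ]
pail t [308.2 218.9] 252 mean [521.7  42.8] rect [524.8  45.7] [91.3 62.2] 30.1 z [-0.001  0.006  0.146]
spray t [258.3 200. ] 123 mean [590.1 231.5] rect [590.  230.9] [46.  41.5] 1.1 z [0.096 0.103 0.11 ]
jar t [343.  202.9] 68 mean [584.4 -91.9] rect [584.2 -91.8] [31.1 31.4] 89.9 z [0.064 0.068 0.075]
[0.06906319 0.6788586 ]
[[ 673.  -79.]
 [ 985. -100.]
 [1005.  190.]
 [ 692.  211.]]
68 [0.52220621 0.04188782 0.14015945]
62 [0.52151876 0.04150162 0.13487806]
```

```bash
cat >> h.py <<'E'
def down(a, lean=0, lx=None):
    """tool pointing down, closing line at world angle a (rad); nearest-yaw variant chosen by IK"""
    y=np.array([np.cos(a),np.sin(a),0]); z=np.array([0,0,-1.]); return R.from_matrix(np.c_[np.cross(y,z),y,z]).as_quat()
def best(pos,a):
    q0=r.current_q(); o=[]
    for k in(0,np.pi):
        q=r.inverse_kinematics(pos,down(a+k))
        if q is not None: o.append((np.abs(np.array(q)-q0).max(),down(a+k),q))
    return min(o,key=lambda x:x[0])[1:]
def leanq(yaw,lean,flip=False):
    lx=np.array([np.cos(yaw),np.sin(yaw),0]); up=np.array([0,0,1.])
    z=np.sin(lean)*lx-np.cos(lean)*up; y=np.cos(lean)*lx+np.sin(lean)*up
    if flip: y=-y
    return R.from_matrix(np.c_[np.cross(y,z),y,z]).as_quat(),z
def st(m=''): print(m,'t',round(r.current_t(),2),'p',np.round(r.current_tool_pos(),4),'F',np.round(r.current_contact_force(),1),'op',round(r.current_opening(),3),'ff',np.round(r.current_finger_force(),1))
def line(P):
    c=P.mean(0); v=np.linalg.svd(P-c)[2][0]; return c,v*np.sign(v[np.argmax(abs(v))]),((P-c)@v)
E
python3 - <<'E'
from h import *
import pickle
t=pickle.load(open('top0.pkl','rb')); s=pickle.load(open('scene0.pkl','rb'))
for d in(t,s):
    a=cloud(d)
    k=a[(np.hypot(a[...,0]-.522,a[...,1]-.041)<.06)&(a[...,2]>.128)]; c,v,w=line(k[:,:2]); print('bail',len(k),c,np.degrees(np.arctan2(v[1],v[0])),w.min(),w.max(),k[:,2].max())
    k=a[(a[...,0]>.63)&(a[...,0]<.675)&(abs(a[...,1]-.067)<.08)&(a[...,2]>.085)&(a[...,2]<.112)]
    c,v,w=line(k[:,:2]); print('handle',len(k),k.mean(0),v,w.min(),w.max(),np.median(k,0))
    y=k[:,1]; m=abs(y-.067)<.045; c,v,w=line(k[m][:,:2]); print('  mid',m.sum(),c,v)
    h=cv2.cvtColor(d['pixels'],cv2.COLOR_RGB2HSV)[...,2]; m=(h<110)&(np.hypot(a[...,0]-.502,a[...,1]+.383)<.085)
    (cx,cy),rr=cv2.minEnclosingCircle((a[m][:,:2]*1000).astype(np.float32)); print('mat',m.sum(),a[m].mean(0),cx,cy,rr)
for nm,p,an in(('pail',[.522,.041,.143],np.radians(105.5)),('mat',[.502,-.383,.149],np.radians(105.5))):
    print(nm,*[r.inverse_kinematics(p,down(an+k)) for k in(0,np.pi)])
for L in(30,35,40):
  for f in(False,True):
    q,z=leanq(-.068,np.radians(L),f); print(L,f,*[None if (x:=r.inverse_kinematics(p,q)) is None else np.round(x,2) for p in([.663,.067,.095],[.463,.081,.095],[.6,.07,.2])])
E
```

```text
bail 59 [0.52402134 0.04225349] 15.665343353188295 -0.04128314995921628 0.039883520563874286 0.15457594486071513
handle 115 [0.66225633 0.06347704 0.09874384] [0.04313371 0.99906931] -0.0650743435264548 0.06163000753943711 [0.66164213 0.06327813 0.09911883]
  mid 72 [0.6616066  0.06723291] [0.07616654 0.99709511]
mat 941 [ 0.50121658 -0.38268275  0.00623352] 499.8222961425781 -381.9442138671875 71.95655059814453
bail 48 [0.52252888 0.04185818] 16.636719482513257 -0.0423442924752359 0.04082398558067994 0.1464108488895035
handle 78 [0.66105772 0.06106905 0.0976942 ] [0.03553595 0.9993684 ] -0.06929867251674955 0.05869827437147685 [0.66007101 0.05713627 0.09762575]
  mid 46 [0.65975731 0.06480413] [0.05042104 0.99872805]
mat 1177 [ 0.50191237 -0.38347565  0.00477821] 501.2927551269531 -380.7829284667969 74.06938934326172
pail [-1.05409572e-02  4.49013511e-01  1.81735109e+00 -4.44089210e-16
  8.75228051e-01 -1.85186332e+00] [-1.05409572e-02  4.49013511e-01  1.81735109e+00 -4.44089210e-16
  8.75228051e-01  1.28972934e+00]
mat [-7.25446687e-01  6.11001594e-01  1.51664394e+00 -4.44089210e-16
  1.01394712e+00 -2.56676905e+00] [-7.25446687e-01  6.11001594e-01  1.51664394e+00 -4.44089210e-16
  1.01394712e+00  5.74823606e-01]
30 False [ 0.05  0.61  1.79 -0.27  0.22  0.37] [0.12 0.38 2.27 4.43 0.1  2.02] [ 0.07  0.35  1.9  -0.18  0.38  0.28]
30 True [ 0.05  0.61  1.79 -0.27  0.22 -2.77] [ 0.12  0.38  2.27  4.43  0.1  -1.12] [ 0.07  0.35  1.9  -0.18  0.38 -2.86]
35 False [ 0.06  0.61  1.84 -0.71  0.11  0.81] [0.13 0.39 2.32 3.74 0.2  2.72] [ 0.07  0.34  1.95 -0.32  0.26  0.42]
35 True [ 0.06  0.61  1.84 -0.71  0.11 -2.33] [ 0.13  0.39  2.32  3.74  0.2  -0.42] [ 0.07  0.34  1.95 -0.32  0.26 -2.72]
40 False [0.06 0.62 1.88 4.15 0.1  2.24] None [ 0.08  0.34  2.   -0.69  0.15  0.79]
40 True [ 0.06  0.62  1.88  4.15  0.1  -0.9 ] [ 0.14  0.42  2.36  3.55  0.35 -0.23] [ 0.08  0.34  2.   -0.69  0.15 -2.35]
```

```bash
python3 - <<'E'
from h import *
q=down(np.radians(106)+np.pi)
r.move_to([.523,.042,.25],q); st('above')
r.set_gripper(.6)
r.move_linear([.523,.042,.143],vel=.12); st('at')
r.set_gripper(0,squeeze=50); st('grip')
r.move_linear([.523,.042,.29],vel=.15); st('lift')
r.move_to([.5015,-.3825,.27],q); st('over mat')
r.move_linear([.5015,-.3825,.165],vel=.15)
r.move_linear([.5015,-.3825,.1495],vel=.04); st('down')
E
```

```text
above t 2.32 p [0.5231 0.0413 0.25  ] F [ 0.8 -0.7 -0.1] op 0.999 ff 0.0
at t 3.79 p [0.5234 0.042  0.1436] F [-0.4  0.5  0.4] op 0.598 ff 0.0
grip t 4.26 p [0.5232 0.0422 0.1435] F [-0.5  2.   5.6] op 0.098 ff 48.8
lift t 5.39 p [0.5225 0.0419 0.2889] F [ 0.2  1.  -5.4] op 0.093 ff 48.6
over mat t 6.96 p [ 0.5021 -0.3815  0.2701] F [-1.  -0.9 -5.4] op 0.095 ff 48.6
down t 8.34 p [ 0.5014 -0.3825  0.1493] F [ 0.6 -0.2 -4.3] op 0.094 ff 48.7
```

```bash
python3 - <<'E'
from h import *
z=.1495
while z>.140 and r.current_contact_force()[2]<1.0:
    z-=.001; r.move_linear([.5015,-.3825,z],vel=.03)
st('down')
r.set_gripper(.5); r.sleep(.1); st('open')
r.move_linear([.5015,-.3825,.27],vel=.2)
r.move_to([.50,.076,.30],leanq(-.067,np.radians(20))[0]); 
d=snap('top','top1.png'); s=snap('scene','scene1.png'); st('away'); print(r.current_q().round(2))
for n,d in(('t',d),('s',s)):
    a=cloud(d)
    k=a[(np.hypot(a[...,0]-.5,a[...,1]+.383)<.06)&(a[...,2]>.12)]; print('bail',len(k),k.mean(0))
    k=a[(a[...,0]>.63)&(a[...,0]<.675)&(abs(a[...,1]-.067)<.05)&(a[...,2]>.085)&(a[...,2]<.112)]; print('handle',len(k),k.mean(0) if len(k) else '')
q0=np.array(r.current_q())
yaw=-.067; lx=np.array([np.cos(yaw),np.sin(yaw),0]); H=np.array([.6635,.0665,.095])
for L in(30,32):
  for out in(0,.05,.1,.15,.2):
    l=np.radians(L*(1-out/.2)); qq,z=leanq(yaw,l); j=r.inverse_kinematics(H-out*lx-.003*z,qq); print(L,out,None if j is None else np.round(j,2))
  qq,z=leanq(yaw,np.radians(L)); print('appr',np.round(r.inverse_kinematics(H-.103*z,qq),2))
E
```

```text
down t 8.59 p [ 0.5018 -0.3827  0.1493] F [-1.7  1.8  5.8] op 0.096 ff 49.4
open t 9.12 p [ 0.5015 -0.3825  0.1484] F [ 0.2  0.1 -0.3] op 0.501 ff 0.0
away t 11.66 p [0.5004 0.0753 0.2999] F [0.3 0.3 0.3] op 0.502 ff 0.0
[ 0.08  0.08  1.91 -0.07  0.81  0.19]
bail 72 [ 0.50324099 -0.38253823  0.14536093]
handle 83 [0.66139006 0.06660086 0.09933338]
bail 84 [ 0.49835828 -0.38395449  0.14454902]
handle 52 [0.65979067 0.06527148 0.09763375]
30 0 [ 0.05  0.61  1.79 -0.27  0.23  0.36]
30 0.05 [ 0.06  0.56  1.84 -0.14  0.35  0.24]
30 0.1 [ 0.06  0.51  1.89 -0.07  0.48  0.19]
30 0.15 [ 0.07  0.48  1.93 -0.03  0.6   0.16]
30 0.2 [ 0.07  0.45  1.98 -0.    0.72  0.14]
appr [ 0.06  0.39  1.88 -0.19  0.35  0.29]
32 0 [ 0.05  0.61  1.81 -0.37  0.18  0.46]
32 0.05 [ 0.06  0.55  1.86 -0.16  0.32  0.27]
32 0.1 [ 0.06  0.51  1.9  -0.08  0.46  0.2 ]
32 0.15 [ 0.07  0.47  1.94 -0.03  0.59  0.16]
32 0.2 [ 0.07  0.45  1.98 -0.    0.72  0.14]
appr [ 0.07  0.39  1.91 -0.24  0.3   0.35]
```

View pics/scene1.png

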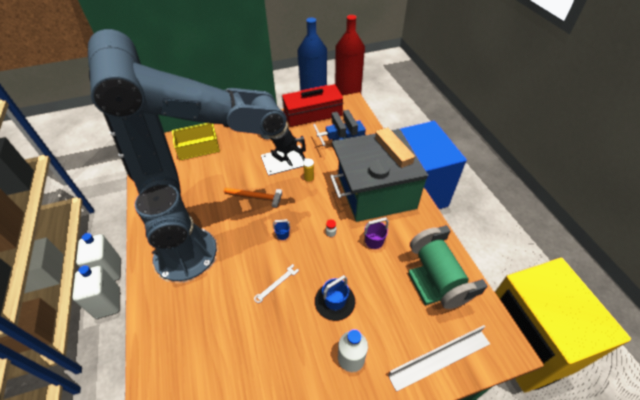

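The scene picture shows the pail upright on the mat at (336,294). The handle is clear at (337,185). Next I'll grasp it with a 30° lean and pull, straightening the tool on the way out.

```bash
python3 - <<'E'
from h import *
yaw=-.067; lx=np.array([np.cos(yaw),np.sin(yaw),0]); H=np.array([.6635,.0665,.095])
def pose(out,lean): q,z=leanq(yaw,np.radians(lean)); return H-out*lx-.003*z,q,z
p,q,z=pose(0,30)
r.set_gripper(.45)
r.move_to(p-.1*z,q); st('appr')
r.move_linear(p,vel=.1); st('at')
r.set_gripper(0,squeeze=30); st('grip')
for o in(.05,.1,.15,.18):
    p,q,z=pose(o,30*(1-o/.2)); r.move_linear(p,q,vel=.1); st(o)
E
```

```text
appr t 12.57 p [0.612  0.0699 0.1848] F [-0.2 -0.2  0.3] op 0.451 ff 0.0
at t 13.72 p [0.6616 0.0666 0.0976] F [-1.6  0.9 -3.5] op 0.446 ff 0.0
grip t 14.08 p [0.6614 0.0666 0.0977] F [-5.2  0.3  1.9] op 0.127 ff 29.2
0.05 t 14.73 p [0.6132 0.0698 0.0983] F [-1.9 -4.   5.1] op 0.125 ff 30.0
0.1 t 15.38 p [0.5635 0.0731 0.0985] F [-2.1 -4.6  7.7] op 0.124 ff 31.5
0.15 t 16.03 p [0.5135 0.0765 0.0981] F [-1.9 -3.5  6.3] op 0.124 ff 32.0
0.18 t 16.48 p [0.4837 0.0785 0.0983] F [-1.8 -3.   7. ] op 0.121 ff 32.1
```

```bash
python3 - <<'E'
from h import *
yaw=-.067; lx=np.array([np.cos(yaw),np.sin(yaw),0]); H=np.array([.6635,.0665,.095])
q,z=leanq(yaw,np.radians(3))
o=.18; f0=r.current_contact_force()@lx
while o<.212:
    o+=.002; r.move_linear(H-o*lx-.003*z,q,vel=.05)
    f=r.current_contact_force()@lx-f0
    if abs(f)>15: break
print('out',o,f); st()
r.set_gripper(.45); r.sleep(.1); st('rel')
p=r.current_tool_pos(); r.move_linear(p+[0,0,.14],vel=.2)
r.move_to([.42,.3,.33],down(0)); st('away')
s=snap('scene','scene2.png'); t=snap('top','top2.png')
import pickle; pickle.dump((s,t),open('v2.pkl','wb'))
for n,d in(('s',s),('t',t)):
    a=cloud(d); hsv=cv2.cvtColor(d['pixels'],cv2.COLOR_RGB2HSV); Hh,S=hsv[...,0],hsv[...,1]
    k=a[(a[...,0]>.42)&(a[...,0]<.49)&(abs(a[...,1]-.08)<.05)&(a[...,2]>.085)&(a[...,2]<.112)]; print(n,'handle',len(k),k.mean(0) if len(k) else'')
    inr=(a[...,0]>.48)&(a[...,0]<.72)&(abs(a[...,1]-.075)<.12)
    m=inr&((Hh<6)|(Hh>172))&(S>120); v,u=np.nonzero(m)
    if m.sum(): b=a[m]; print('red',m.sum(),u.mean(),v.mean(),b.mean(0),b[:,2].max(),np.round(cv2.minAreaRect((b[:,:2]*1000).astype(np.float32))[0]),cv2.minAreaRect((b[:,:2]*1000).astype(np.float32))[1:])
    k=a[inr&(a[...,2]>.092)&(a[...,2]<.118)&(S<90)&(a[...,0]>.525)&(a[...,0]<.67)&(abs(a[...,1]-.075)<.095)]
    if len(k)>5:c,vv,w=line(k[:,:2]); print('bar',len(k),k.mean(0),np.degrees(np.arctan2(vv[1],vv[0])),w.min(),w.max())
a=t['pixels'][140:250,240:380,::-1]; b=s['pixels'][130:240,270:410,::-1]
cv2.imwrite('pics/crop2.png',cv2.resize(np.hstack([a,b]),None,fx=2.8,fy=2.8,interpolation=cv2.INTER_CUBIC))
E
```

```text
out 0.20400000000000001 18.860124907796806
 t 19.48 p [0.4629 0.0799 0.0986] F [16.8 -7.3 -9. ] op 0.125 ff 30.9
rel t 19.97 p [0.4596 0.0803 0.0979] F [ 0.6 -0.6  0.2] op 0.45 ff 0.0
away t 21.77 p [0.4201 0.2991 0.3289] F [ 0.2  0.  -0.4] op 0.449 ff 0.0
s handle 51 [0.46266397 0.07905866 0.09876983]
red 221 322.6470588235294 202.77828054298644 [0.5925609  0.02726266 0.05637618] 0.07889062213915543 [589.  19.] ((123.65901947021484, 106.35324096679688), 71.05723571777344)
bar 85 [0.57388971 0.0382754  0.10495458] -28.577368335057322 -0.08902996244003751 0.05319216084537342
t handle 87 [0.46457363 0.08216322 0.09902017]
red 203 311.3349753694581 202.80295566502463 [0.5857414  0.03132102 0.05975738] 0.06907801958936499 [587.  32.] ((103.71707153320312, 46.17871856689453), 6.523375034332275)
bar 125 [0.56350988 0.05166245 0.10690979] 120.48641309125684 -0.11358191478966813 0.05159416971806423
```

View pics/crop2.png

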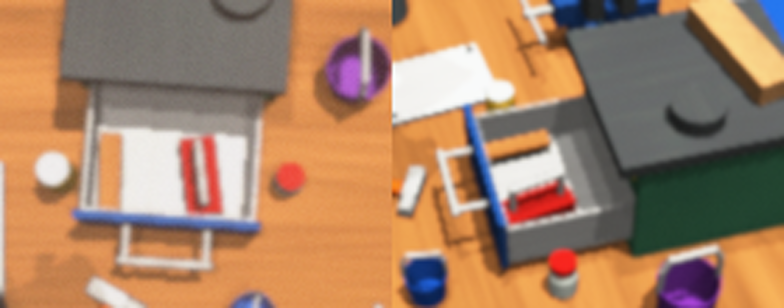

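The crop shows the drawer open with the red magnet upright (crop-left (200,175)), lengthwise along world x. The brush is at (110,172). Next I'll measure the bar.

```bash
python3 - <<'E'
from h import *
import pickle
s,t=pickle.load(open('v2.pkl','rb'))
for d in(s,t):
    a=cloud(d); an=np.radians(6.5); D=a[...,:2]-[.587,.031]; al=D@[np.cos(an),np.sin(an)]; pe=D@[-np.sin(an),np.cos(an)]
    k=a[(abs(al)<.05)&(abs(pe)<.03)&(a[...,2]>.09)&(a[...,2]<.125)]; c,v,w=line(k[:,:2]); print(len(k),c,np.median(k[:,2]),np.degrees(np.arctan2(v[1],v[0])),w.min(),w.max())
print([ray(t,310.4,189.3,.107),ray(t,313.9,213.2,.107)])
for k in(0,np.pi): print(r.inverse_kinematics([.587,.031,.108],down(np.radians(97)+k)),r.inverse_kinematics([.511,.382,.092],down(np.radians(91.5)+k)))
E
```

```text
69 [0.58644615 0.02959974] 0.10632142522779198 5.836217660398349 -0.045204803360332384 0.04433067047003973
76 [0.58721912 0.03047993] 0.10890657226702238 6.501914994263915 -0.04586261599205919 0.04267841041412635
[array([0.63162769, 0.03470771, 0.107     ]), array([0.54035774, 0.02097667, 0.107     ])]
[-2.64269675e-02  5.98523591e-01  1.66331949e+00 -4.44089210e-16
  8.79749573e-01 -1.71939634e+00] [ 5.68985107e-01  6.96531750e-01  1.52501481e+00 -4.44089210e-16
  9.20046091e-01 -1.02799116e+00]
[-2.64269675e-02  5.98523591e-01  1.66331949e+00 -4.44089210e-16
  8.79749573e-01  1.42219631e+00] [ 5.68985107e-01  6.96531750e-01  1.52501481e+00 -4.44089210e-16
  9.20046091e-01  2.11360149e+00]
```

```bash
python3 - <<'E'
from h import *
g=down(np.radians(96.4)); pl=down(np.radians(91.5)); P=np.array([.511,.3825,.0])
r.set_gripper(.5)
r.move_to([.587,.030,.22],g); st('above')
r.move_linear([.587,.030,.1085],vel=.12); st('at')
r.set_gripper(0,squeeze=80); st('grip')
r.move_linear([.587,.030,.29],vel=.15); st('lift')
r.move_to(P+[0,0,.27],pl); st('over')
r.move_linear(P+[0,0,.105],vel=.15)
r.move_linear(P+[0,0,.0925],vel=.04); st('low')
z=.0925; r.sleep(.1); f0=r.current_contact_force()[2]
while z>.083 and r.current_contact_force()[2]<1:
    z-=.001; r.move_linear(P+[0,0,z],vel=.03)
st('down')
r.set_gripper(.5); r.sleep(.1); st('open')
r.move_linear(P+[0,0,.25],vel=.2)
r.move_to([.42,.09,.28],down(0)); st('away')
t=snap('top','top3.png'); s=snap('scene')
for d in(t,s):
    a=cloud(d)
    k=a[(np.hypot(a[...,0]-.511,a[...,1]-.3825)<.06)&(a[...,2]>.075)&(a[...,2]<.11)]; print('bar',len(k),k.mean(0))
    k=a[(a[...,0]>.43)&(a[...,0]<.485)&(abs(a[...,1]-.08)<.045)&(a[...,2]>.085)&(a[...,2]<.112)]; print('handle',len(k),k.mean(0) if len(k) else '')
E
```

```text
above t 24.03 p [0.587  0.0304 0.2202] F [ 0.7 -0.3 -0.3] op 0.501 ff 0.0
at t 25.11 p [0.5874 0.03   0.1092] F [-0.  -0.2 -0.8] op 0.5 ff 0.0
grip t 25.52 p [0.5874 0.0302 0.1093] F [-1.   2.4  6.7] op 0.111 ff 78.0
lift t 26.88 p [0.5866 0.03   0.289 ] F [ 0.  -0.1 -5.7] op 0.11 ff 78.0
over t 28.23 p [0.5116 0.3815 0.27  ] F [ 0.9 -0.6 -5.9] op 0.111 ff 78.1
low t 29.93 p [0.5109 0.3825 0.0922] F [-0.3 -0.1 -5.9] op 0.109 ff 78.4
down t 30.53 p [0.511  0.3829 0.0912] F [-3.6  0.5  3.5] op 0.112 ff 79.0
open t 31.05 p [0.5111 0.3825 0.0905] F [ 0.4 -0.1  0.5] op 0.499 ff 0.0
away t 33.17 p [0.4204 0.0904 0.2798] F [0.5 0.4 0.6] op 0.501 ff 0.0
bar 71 [0.51228444 0.38042099 0.09043784]
handle 0 
bar 6 [0.5511918  0.38140859 0.08623144]
handle 46 [0.46250594 0.07655572 0.09865341]
```

View pics/top3.png

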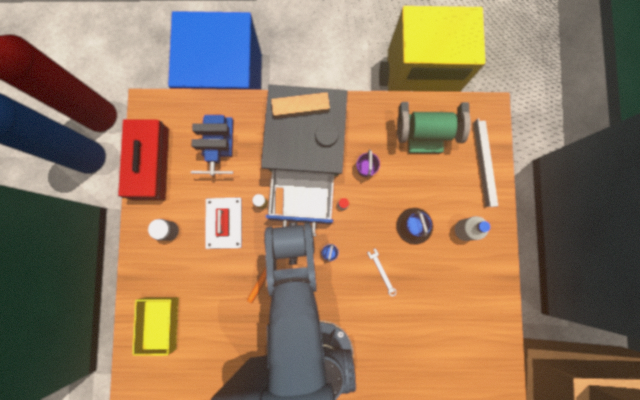

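The magnet stands on the plate at top view (223,222), and the pail is on the mat at (416,225). Next I'll push the drawer shut.

```bash
python3 - <<'E'
from h import *
yaw=-.067; lx=np.array([np.cos(yaw),np.sin(yaw),0]); H=np.array([.6635,.0665,.095])
def pose(out,lean): q,z=leanq(yaw,np.radians(lean)); return H-out*lx-.003*z,q,z
p,q,z=pose(.2015,3)
r.move_to(p+[0,0,.12],q); r.move_linear(p,vel=.12); st('at')
r.set_gripper(0,squeeze=30); st('grip')
for o in(.15,.1,.05,.012):
    p,q,z=pose(o,min(30,30*(1-o/.2)+2)); r.move_linear(p,q,vel=.1); st(o)
r.sleep(.1); f0=r.current_contact_force()@lx
while o>-.012:
    o-=.002; p,q,z=pose(o,30); r.move_linear(p,q,vel=.04); r.sleep(.05)
    f=r.current_contact_force()@lx-f0; print(round(o,3),round(f,1),np.round(r.current_tool_pos()[0],4))
    if abs(f)>15: break
st('shut'); r.sleep(.2)
r.set_gripper(.45); r.sleep(.1); st('rel')
p,q,z=pose(0,30); r.move_linear(r.current_tool_pos()-.11*z,vel=.15)
r.move_to([.36,.09,.3],down(0)); st('away')
t=snap('top','top4.png'); s=snap('scene','scene4.png')
for d in(t,s):
    a=cloud(d)
    k=a[(a[...,0]>.63)&(a[...,0]<.675)&(abs(a[...,1]-.067)<.05)&(a[...,2]>.085)&(a[...,2]<.112)]; print('handle',len(k),k.mean(0) if len(k) else '')
E
```

```text
at t 34.83 p [0.4626 0.0801 0.0986] F [0.3 0.3 0. ] op 0.498 ff 0.0
grip t 35.21 p [0.4631 0.08   0.0986] F [ 1.7 -0.6  5.4] op 0.124 ff 29.6
0.15 t 35.87 p [0.5135 0.0767 0.0982] F [1.  1.6 4.8] op 0.129 ff 31.0
0.1 t 36.52 p [0.5621 0.0735 0.0974] F [ 2.2  4.7 -2.1] op 0.129 ff 31.0
0.05 t 37.17 p [0.6117 0.0701 0.0974] F [ 1.8  5.5 -2.5] op 0.126 ff 31.1
0.012 t 37.69 p [0.6495 0.0676 0.0974] F [ 2.   5.  -0.4] op 0.128 ff 31.1
0.01 0.1 0.6513
0.008 0.6 0.6533
0.006 1.1 0.6553
0.004 0.1 0.6573
0.002 0.9 0.6593
0.0 -0.1 0.6613
-0.002 -14.8 0.6618
-0.004 -26.7 0.6622
shut t 40.19 p [0.6622 0.0665 0.0965] F [-25.    5.1  16.3] op 0.128 ff 34.4
rel t 40.88 p [0.6635 0.0659 0.0956] F [-10.    0.4  -5. ] op 0.453 ff 0.0
away t 42.82 p [0.3606 0.0899 0.2995] F [-0.3  0.8 -0. ] op 0.451 ff 0.0
handle 79 [0.6628139  0.06511242 0.09979318]
handle 50 [0.66183445 0.06604529 0.09818313]
```

View pics/scene4.png

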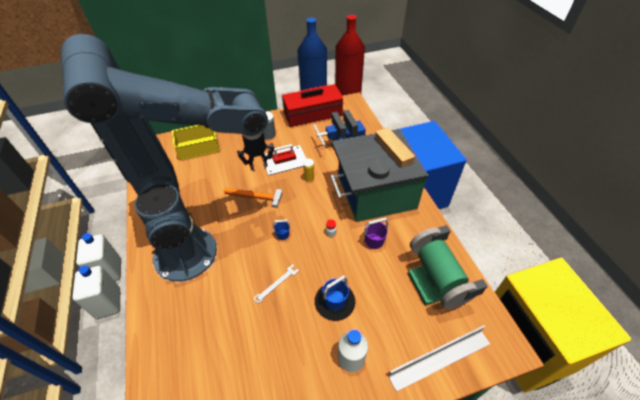

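The drawer is shut: the handle at (337,185) is about 1.5 mm further in than at the start, and the stop was felt. The pail at (336,294) and the magnet at (286,157) are standing, and the bystanders haven't moved.

```bash
python3 -c "
from h import *
print(r.hand_in())"
```

```text
the job is handed in; nothing more can be done
None
```

The job is handed in, at about 43 s of the 72 s allowed: pail upright in the middle of the mat, magnet upright in the middle of the plate, drawer pushed fully shut, and no bystander seen to have moved in the last picture.

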